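# Pull the reject dish from the rack, then hold the good one up to the light

## Task

Two eared dishes stand in the wooden rack. First draw the one with the red reject marks out and drop it into the slatted reject crate; then draw the unmarked dish out and tip it back about 45 degrees, so that its hollow side faces half upward to the light. Finish still holding it steady like that in the gripper, with its middle at least 22 cm above the bench and nothing else carrying it, and leave the jar, bowl and plaster mould undisturbed.

Things in the scene. Friction and masses are not known exactly. Their poses are not given: they have to be found in the camera images.
- reject_dish: Reject, red upper ear and red cross in hollow: grey-beige stoneware dish, about 0.22 kg, round with 2 flat ears, standing on one ear in a rack slot (leans up to 3 deg). Rim 104 mm across, 28 deep, underside 68 across. Ears 36 wide, 8 thick, stick out 32; 168 over both. Origin: end of the lower ear. z: to the upper ear (up at first). x: where the hollow faces (at first level, away from the robot).
- good_dish: Good dish, unmarked: grey-beige stoneware dish, about 0.22 kg, round with 2 flat ears, standing on one ear in a rack slot (leans up to 3 deg). Rim 104 mm across, 28 deep, underside 68 across. Ears 36 wide, 8 thick, stick out 32; 168 over both. Origin: end of the lower ear. z: to the upper ear (up at first). x: where the hollow faces (at first level, away from the robot).
- reject_dish_mid (a point): Middle of the reject dish, halfway between the ear tips: 84 mm along z from its origin, in the plane of the ears. Axes as the dish.
- good_dish_mid (a point): Middle of the good dish, halfway between the ear tips: 84 mm along z from its origin, in the plane of the ears. Axes as the dish. Its height is that of the goal.
- reject_dish_ear (a point): Grip point on the reject dish's upper ear, centred in its width and thickness, 158 mm along z from the dish's origin, 10 mm below the ear's tip. Axes as the dish. Ears span x -4 to +4 mm; the dish itself x -24 to +4, z 32 to 136; the upper ear z 136 to 168 mm.
- good_dish_ear (a point): Grip point on the good dish's upper ear, centred in its width and thickness, 158 mm along z from the dish's origin, 10 mm below the ear's tip. Axes as the dish. Ears span x -4 to +4 mm; the dish itself x -24 to +4, z 32 to 136; the upper ear z 136 to 168 mm.
- rack: Fixed wooden rack, base board 250 x 130 x 15 mm. Slots at x -62.5 and +62.5 mm, either dish in either: 11 mm wide (x), 44 long (y), floor 15 high, rim 41. Behind each, two dowels 10 mm thick, tops at 115 mm, 30.5 mm to the slot's -x side, y +-22. Drawn straight up a dish is free after 26 mm, clear of all after 100. Origin: centre of underside. x: where the hollows face.
- crate: Fixed slatted dark-wood reject crate, open on top, outside 270 (x) x 200 (y) x 90 mm high, walls and floor 8 mm. Stands left or right, the rack on the other side. Origin: centre of the underside, on the bench. The reject's middle must end inside the walls and below the rim.
- jar: Amber glass jar with white cap, 60 mm diameter, 85 mm high, stands on the bench between rack and crate. Bystander. Origin: centre of the underside.
- bowl: Orange plastic bowl, 120 mm diameter, 45 mm high, far side of the bench. Bystander. Origin: centre of the underside.
- mould: White round plaster mould, 120 mm diameter, 50 mm high, black cross slot on top, far side of the bench. Bystander. Origin: centre of the underside.

How it is judged:
By the outcome, as a careful person would: the job done as asked, in the order asked, and still so for the second after the job is handed in, while the arm keeps its last pose, push and grip.
It also fails if it takes over 59 s, if anything falls off the work surface, if the arm or the gripper's body presses on something with over 40 N, if the wrist force passes 120 N, or if a joint passes its speed limit or range.

## Robot

A 6-joint arm with a two-finger parallel gripper is mounted at the origin on the work surface. World frame = base frame: x ahead of the robot, y to its left, z up, the work surface at z = 0. Lengths are in m, angles in rad, forces in N, time in s.
With the tool pointing down it reaches from about 0.35 to 0.85 m from the base axis. Payload 8.1 kg.
Tool frame: the origin (TCP) lies midway between the tips of the shut fingers; the grasp point (between the pads) lies 19 mm behind it; z points along the fingers, y is the line along which they close (so a half turn about z gives the same grasp; the last joint's range is limited). The gripper opens to 85 mm and grips with 20 to 120 N. Pads are 22 mm wide; open, the fingers measure 114 mm over their backs; the gripper's body (76 mm by 85 mm) begins 54 mm behind the grasp point. The pads swing forward as they close: fully open they stand 13 mm farther back than shut.
Start: joints at [-1.298, 0.13, 1.488, -0, 1.523, -0.085], TCP at [0.21, -0.562, 0.202] pointing down, gripper open.
Joint ranges: [-2.96, 2.96], [-0.89, 2.26], [0.02, 2.5], [-1.34, 4.48], [0, 2.73], [-2.66, 2.66]. Speed limits (rad/s): [2.39, 2.39, 2.79, 3.14, 3.14, 3.14].

## Interface

Orientations are given as a unit quaternion [w, x, y, z].
In Python, from workcell import monitor, viewer, ctrl, finder gives the robot as it stands.
- The arm moves only by the shell command python3 -m jog 'ROWS' [FORCE]. ROWS is JSON, a list of rows, each an object of numbers: "hand": the closure, from 0 (fully open) to 1 (shut); "dx", "dy", "dz": the shift along the tool's x, y, z normalised to -1 to 1, where 1 is 0.2 m; "spin": the turn about the tool's z normalised to -1 to 1, where 1 is 45 degrees. A call has 1 to 12 rows; each row is the pose to reach, as a shift and turn from the pose commanded when the call began, along the tool's axes at that moment; what a row does not reach only later rows make up. A row lasts 1/8 s, in which the tool goes at most 62.5 mm and 10.7 degrees, less where a joint would pass 70% of its speed; a pose out of reach is approached as far as the arm can. A call with a number of a shift or a turn outside -1 to 1 is refused whole. A call with a gripper value outside its range is refused whole. The fingers move at their own pace and stop on an object; FORCE is the grip in N (left out, the last holds). Time passes only in rows, so rows that repeat a pose let the fingers close. It gives the time, the measured TCP pose, the force, the opening and the grip force at its end, in the units of the state.
- monitor.sense(): the state, without advancing time (a new reading comes with each control period).
- viewer.capture(name): name is "scene" or "top" or "wrist"; returns (picture, depth): 420x560x3 uint8, blue, green, red; 420x560 float32, m along the optical axis (not along the pixel's ray), 0 where there is no reading.
- viewer.get_calibration(name): a dict with "fov_y" (degrees; the focal length in pixels is half the picture's height over the tangent of half this angle, whatever the lens; pixels are square), "cx", "cy" (the principal point, pixels), "cam_to_world" (4x4, takes a point from camera to world coordinates). Camera axes: x right, y down, z forward; pixel columns grow to the right and rows downward; lengths in m; the calibration is good to about 2 mm. The wrist camera is an equidistant fisheye: a pixel r from the principal point sees the ray r / f radians off the axis. A picture is of the moment at which its call begins: read the wrist's pose just before it. get_calibration takes no time and is no camera call; for the wrist camera it gives the pose at the moment of the call.
- ctrl.close_job(): hands the job in; it is judged then, once.
Trained networks look in the newest picture that a camera, given by its name, has taken for a name from the list of things; names that differ only in an ending like _2 or _b are one class to them, and where a whole thing is asked for, a point or a joint stands for the part that bears it (a point fixed in the world has none). Each returns a list of dicts, best first, with "score" (0 to 1); they miss things now and then, are a little off and sometimes report something else, mostly with a low value. They report only what shows in the picture. A call takes as long as a camera call.
- finder.search_frame(name, camera): "xyz" ([x, y, z] in m, in the coordinates of the camera as it stood for that picture, good to about 4 mm: the middle of the surface that is visible of it).
- finder.place_of(name, camera): "xyz" ([x, y, z] in m, in the coordinates of the camera as it stood for that picture, good to about 4 mm: a listed point, or the origin of a listed thing).
The state is a dict: "time_s": time; "qpos": joint angles; "joint_velocities": joint speeds; "joint_efforts": joint torques, N m; "ee_pos": TCP position; "ee_rot": TCP orientation; "wrist_force": force on the tool from outside, world axes, zero at the start; "torque": the same for the moment, N m; "finger_gap": finger opening in m; "gripper_force": force on a finger pad.
Only numpy, scipy, OpenCV 4.12 (cv2) and the standard library are available. Lean on these libraries where they do the work, as an engineer would, in place of code of your own. Each camera call takes 0.05 s, during which the arm holds its last target. There are 200 camera calls.

## Working session

There is one attempt and no reset: what is moved stays moved. The work goes in short steps, Python scripts to look and compute and a shell command to move; the robot and the scene stay as the last step left them, time stands still between calls to the robot, and variables do not carry over. Pictures are saved under pics/ and viewed, at most 10 in all, crops included, and the job is handed in when it is done.

```bash
ls; mkdir -p pics
cat > h.py <<'E'
import numpy as np, cv2
from workcell import monitor, viewer, ctrl, finder
from scipy.spatial.transform import Rotation as R
def tw(p,cam,c=None):
    M=np.array((c or viewer.get_calibration(cam))["cam_to_world"]); return M[:3,:3]@np.array(p)+M[:3,3]
def tool():
    s=monitor.sense(); q=s["ee_rot"]; return np.array(s["ee_pos"]), R.from_quat([q[1],q[2],q[3],q[0]]).as_matrix()
E
python3 - <<'E'
from h import *
np.set_printoptions(precision=4,suppress=True)
print(monitor.sense())
ims=[]
for cam in("scene","top"):
    im,d=viewer.capture(cam); cv2.imwrite(f"pics/{cam}0.png",im)
    c=viewer.get_calibration(cam);print(cam,c)
    for n in("reject_dish_ear","good_dish_ear","reject_dish","good_dish","rack","crate","jar","bowl","mould"):
        print(n,[(round(r["score"],2),tw(r["xyz"],cam,c).round(4)) for r in finder.place_of(n,cam)[:2]])
E
```

```text
pics
{'time_s': 0.0, 'qpos': array([-1.2984,  0.1312,  1.4893, -0.    ,  1.523 , -0.0854]), 'joint_velocities': array([ 0.0002, -0.0001,  0.0005,  0.0008,  0.0011, -0.0002]), 'joint_efforts': array([ -0.0024, -56.9394, -50.056 ,  -0.0002,   0.0146,  -0.    ]), 'ee_pos': array([ 0.21  , -0.5614,  0.2008]), 'ee_rot': array([-0.0009,  0.984 ,  0.1779, -0.0001]), 'wrist_force': array([-0.1368,  0.1517,  1.3148]), 'torque': array([ 0.0097, -0.0445,  0.0153]), 'gripper_force': 0.0, 'finger_gap': 0.08535287614932736}
scene {'fov_y': 45.009509902606396, 'cx': 280.2709550558416, 'cy': 200.74434409850267, 'cam_to_world': array([[ 0.5662,  0.5191, -0.6403,  1.3077],
       [ 0.8243, -0.3524,  0.4432, -0.5014],
       [ 0.0044, -0.7787, -0.6274,  0.812 ],
       [ 0.    ,  0.    ,  0.    ,  1.    ]])}
reject_dish_ear [(0.64, array([0.4717, 0.2268, 0.1772])), (0.51, array([0.5349, 0.2179, 0.0015]))]
good_dish_ear [(0.82, array([0.5978, 0.214 , 0.1714]))]
reject_dish [(0.85, array([0.4773, 0.2371, 0.0136]))]
good_dish [(0.96, array([0.6026, 0.21  , 0.0112]))]
rack [(0.89, array([ 0.5392,  0.2188, 
[... 303 characters left out ...]
40874, 'cy': 206.40165803097108, 'cam_to_world': array([[ 0.0241, -0.9907,  0.1341,  0.489 ],
       [-0.9996, -0.0218,  0.019 , -0.022 ],
       [-0.0159, -0.1345, -0.9908,  0.9111],
       [ 0.    ,  0.    ,  0.    ,  1.    ]])}
reject_dish_ear [(0.93, array([0.4733, 0.2249, 0.1716]))]
good_dish_ear [(0.88, array([0.596 , 0.206 , 0.1716])), (0.52, array([ 0.5368, -0.232 , -0.0034]))]
reject_dish [(0.85, array([0.4794, 0.2249, 0.0183]))]
good_dish [(0.68, array([0.5987, 0.2063, 0.0196]))]
rack [(0.96, array([0.5389, 0.2135, 0.0012]))]
crate []
jar [(0.84, array([ 0.5378, -0.0059, -0.0007]))]
bowl [(0.63, array([ 0.7851,  0.1425, -0.0021]))]
mould [(0.58, array([ 0.7815, -0.1726, -0.0059]))]
```

View pics/scene0.png

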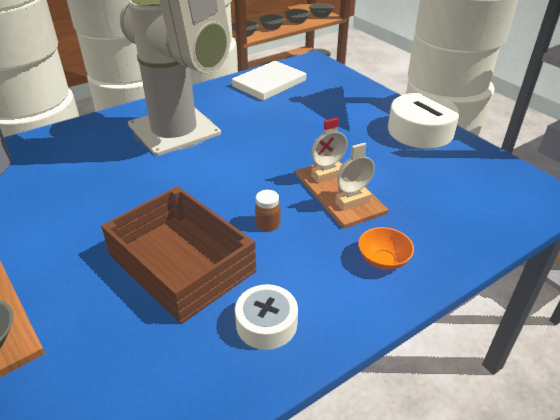

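View pics/top0.png

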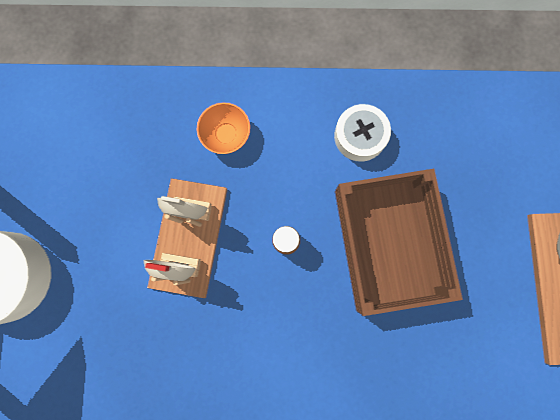

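The pictures show: reject dish (red ear near scene pixel 331,124 / top 157,267) in the near rack slot. The good dish is in the far slot (scene 358,152 / top 180,203), the crate is on the right (top 400,240), and the jar is between them. I'll refine the ears and yaw angles with depth.

```bash
cat >> h.py <<'E'
def cloud(cam):
    im,d=viewer.capture(cam); c=viewer.get_calibration(cam); h,w=d.shape
    f=h/2/np.tan(np.radians(c["fov_y"])/2); v,u=np.mgrid[:h,:w]; M=c["cam_to_world"]
    X=(u-c["cx"])/f; Y=(v-c["cy"])/f
    if cam=="wrist":
        r=np.hypot(X,Y); k=np.where(r>1e-9,np.tan(np.minimum(r,1.5))/np.maximum(r,1e-9),1); X=X*k;Y=Y*k
    P=np.stack([X*d,Y*d,d],-1)@M[:3,:3].T+M[:3,3]; P[d<=0]=np.nan
    return im,P
E
python3 - <<'E'
from h import *
np.set_printoptions(precision=4,suppress=True)
for cam in("top","scene"):
    im,P=cloud(cam); Q=P.reshape(-1,3); 
    for n,x0,y0 in(("rej",.473,.225),("good",.597,.21)):
        m=(abs(Q[:,0]-x0)<.03)&(abs(Q[:,1]-y0)<.035)&(Q[:,2]>.142)&(Q[:,2]<.2); E=Q[m]
        print(cam,n,m.sum(),E.mean(0),"p2",np.percentile(E,3,0),"p98",np.percentile(E,97,0), "yaw", np.degrees(np.arctan(np.polyfit(E[:,1],E[:,0],1)[0])))
    for n,lo,hi,z0,z1 in(("crate",(.35,-.40),(.72,-.07),.08,.1),("rack",(.36,.1),(.72,.33),.009,.022)):
        m=(Q[:,0]>lo[0])&(Q[:,0]<hi[0])&(Q[:,1]>lo[1])&(Q[:,1]<hi[1])&(Q[:,2]>z0)&(Q[:,2]<z1); E=Q[m]
        print(cam,n,m.sum(),cv2.minAreaRect(E[:,:2].astype(np.float32)),E[:,2].mean())
E
```

```text
top rej 243 [0.4703 0.2218 0.1654] p2 [0.4595 0.2019 0.1423] p98 [0.4793 0.243  0.1855] yaw 5.086716060756424
top good 258 [0.5922 0.2049 0.1606] p2 [0.5831 0.184  0.1425] p98 [0.6001 0.2264 0.1852] yaw 2.4801713781906334
top crate 2485 ((0.5361166596412659, -0.23447129130363464), (0.27049946784973145, 0.20159205794334412), 10.511566162109375) 0.08919644880552235
top rack 4376 ((0.5371786952018738, 0.21730874478816986), (0.13158001005649567, 0.25035902857780457), 81.41134643554688) 0.015363222220482422
scene rej 233 [0.4757 0.2249 0.1655] p2 [0.4674 0.2078 0.1438] p98 [0.4812 0.245  0.1846] yaw 10.114708965954717
scene good 236 [0.5988 0.2062 0.1644] p2 [0.5908 0.1893 0.1434] p98 [0.604  0.2265 0.1836] yaw 10.932145837112438
scene crate 2266 ((0.5359975695610046, -0.2326398342847824), (0.2754722833633423, 0.20328585803508759), 10.519790649414062) 0.08786911029243254
scene rack 1707 ((0.5390760898590088, 0.21752622723579407), (0.1332607865333557, 0.25357338786125183), 81.02780151367188) 0.015086340312523204
```

```bash
cat > go.py <<'E'
# python3 go.py x y z yaw_toolx_deg : prints shift & spin in jog units (total)
import sys; from h import *
p,M=tool(); t=np.array(list(map(float,sys.argv[1:4])))
yaw=np.degrees(np.arctan2(M[1,0],M[0,0])); s=monitor.sense()
print("t",s["time_s"],"tcp",p.round(4),"yaw",yaw.round(2),"zaxis",M[:,2].round(3),"q6",s["qpos"][5].round(2),"gap",round(s["finger_gap"],4))
print("d units",(M.T@(t-p)/.2).round(3),"spin units",((yaw-float(sys.argv[4])+180)%360-180)/45)
E
python3 go.py 0.4735 0.2255 0.29 -8.8
```

```text
t 1.1 tcp [ 0.2102 -0.562   0.2019] yaw 20.5 zaxis [ 0.  0. -1.] q6 -0.09 gap 0.0854
d units [ 2.612 -3.227 -0.44 ] spin units 0.6510785907616177
```

```bash
python3 -m jog '[{"dx":0.1,"dy":-0.2,"dz":-0.44},{"dx":0.65,"dy":-0.8,"dz":-0.44},{"dx":0.65,"dy":-0.8,"dz":-0.44},{"dx":0.65,"dy":-0.8,"dz":-0.44},{"dx":0.65,"dy":-0.8,"dz":-0.44}]'
python3 -m jog '[{"dx":0.65,"dy":-0.8},{"dx":0.65,"dy":-0.8},{"dx":0.65,"dy":-0.8},{"dx":0.65,"dy":-0.8}]'
python3 -m jog '[{"dx":0.65,"dy":-0.8},{"dx":0.65,"dy":-0.8},{"dx":0.65,"dy":-0.8},{"dx":0.65,"dy":-0.8}]'
python3 -m jog '[{"dx":0.65,"dy":-0.8,"spin":0.65},{"dx":0.65,"dy":-0.8,"spin":0.65},{"dx":0.65,"dy":-0.8,"spin":0.65},{"dx":0.65,"dy":-0.8,"spin":0.65},{"dx":0.65,"dy":-0.8,"spin":0.65}]'
python3 go.py 0.4735 0.2255 0.154 -8.8
python3 - <<'E'
from h import *
im,P=cloud("wrist"); cv2.imwrite("pics/w1.png",im)
c=viewer.get_calibration("wrist")
for n in("reject_dish_ear","good_dish_ear"):
    print(n,[(round(r["score"],2),tw(r["xyz"],"wrist",c).round(4)) for r in finder.place_of(n,"wrist")[:2]])
Q=P.reshape(-1,3)
for n,x0,y0 in(("rej",.473,.225),("good",.597,.208)):
    m=(abs(Q[:,0]-x0)<.03)&(abs(Q[:,1]-y0)<.035)&(Q[:,2]>.155)&(Q[:,2]<.2);E=Q[m]
    if len(E):print(n,m.sum(),np.percentile(E,[3,50,97],0).round(4))
E
```

```text
t 1.1 tcp [ 0.2102 -0.562   0.2019] yaw 20.5 zaxis [ 0.  0. -1.] q6 -0.09 gap 0.0854
d units [ 2.612 -3.227  0.24 ] spin units 0.6510785907616177
reject_dish_ear []
good_dish_ear []invalid input
invalid input
invalid input
invalid input
```

View pics/w1.png

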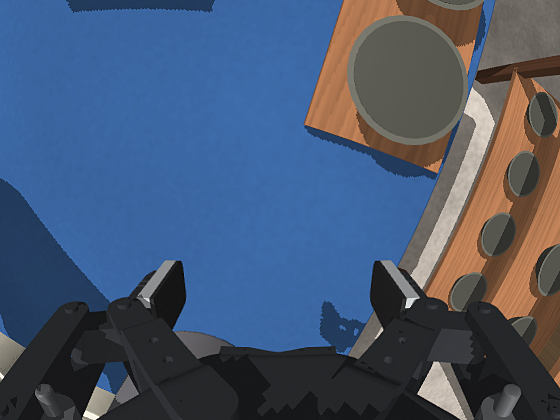

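The arm didn't move, so that picture shows only the start pose: fingers at 165,290 and 395,290 over bare bench. The rows probably need every key.

```bash
python3 -m jog '[{"hand":0,"dx":0.1,"dy":-0.2,"dz":-0.44,"spin":0},{"hand":0,"dx":0.65,"dy":-0.8,"dz":-0.44,"spin":0},{"hand":0,"dx":0.65,"dy":-0.8,"dz":-0.44,"spin":0},{"hand":0,"dx":0.65,"dy":-0.8,"dz":-0.44,"spin":0},{"hand":0,"dx":0.65,"dy":-0.8,"dz":-0.44,"spin":0}]'
```

```text
time_s: 1.88
ee_pos: [0.2775, -0.3645, 0.2918]
ee_rot: [0.001, 0.984, 0.18, 0.001]
wrist_force: [0.2, -0.2, 1.0]
finger_gap: 0.0851
gripper_force: 0.0
```

```bash
python3 -m jog '[{"hand":0,"dx":0.65,"dy":-0.8,"dz":0,"spin":0},{"hand":0,"dx":0.65,"dy":-0.8,"dz":0,"spin":0},{"hand":0,"dx":0.65,"dy":-0.8,"dz":0,"spin":0},{"hand":0,"dx":0.65,"dy":-0.8,"dz":0,"spin":0}]' >/dev/null
python3 -m jog '[{"hand":0,"dx":0.65,"dy":-0.8,"dz":0,"spin":0},{"hand":0,"dx":0.65,"dy":-0.8,"dz":0,"spin":0},{"hand":0,"dx":0.65,"dy":-0.8,"dz":0,"spin":0},{"hand":0,"dx":0.65,"dy":-0.8,"dz":0,"spin":0}]' >/dev/null
python3 -m jog '[{"hand":0,"dx":0.4,"dy":-0.7,"dz":0,"spin":0.65},{"hand":0,"dx":0.4,"dy":-0.7,"dz":0,"spin":0.65},{"hand":0,"dx":0.4,"dy":-0.7,"dz":0,"spin":0.65},{"hand":0,"dx":0.4,"dy":-0.7,"dz":0,"spin":0.65}]' 
python3 go.py 0.4735 0.2255 0.154 -8.8
cat > look.py <<'E'
import sys; from h import *
im,P=cloud("wrist"); cv2.imwrite(sys.argv[1],im)
c=viewer.get_calibration("wrist")
for n in("reject_dish_ear","good_dish_ear"):
    print(n,[(round(r["score"],2),tw(r["xyz"],"wrist",c).round(4)) for r in finder.place_of(n,"wrist")[:2]])
Q=P.reshape(-1,3)
for n,x0,y0 in(("rej",.473,.225),("good",.597,.208)):
    m=(abs(Q[:,0]-x0)<.03)&(abs(Q[:,1]-y0)<.035)&(Q[:,2]>.155)&(Q[:,2]<.2);E=Q[m]
    if len(E):print(n,m.sum(),np.percentile(E,[3,50,97],0).round(4))
E
python3 look.py pics/w2.png
```

```text
time_s: 3.38
ee_pos: [0.4335, 0.1857, 0.2891]
ee_rot: [-0.0, 0.997, -0.077, -0.001]
wrist_force: [-0.0, -0.3, -0.2]
finger_gap: 0.0854
gripper_force: 0.0
t 3.375 tcp [0.4335 0.1857 0.2891] yaw -8.78 zaxis [-0.001  0.    -1.   ] q6 2.02 gap 0.0854
d units [ 0.168 -0.227  0.675] spin units 0.0004674291528740721
reject_dish_ear [(0.86, array([0.4755, 0.2204, 0.1785]))]
good_dish_ear [(0.65, array([0.5987, 0.2073, 0.1769]))]
rej 579 [[0.467  0.2056 0.164 ]
 [0.4738 0.2219 0.1847]
 [0.4791 0.2403 0.186 ]]
good 659 [[0.5904 0.1876 0.1574]
 [0.5939 0.2042 0.1825]
 [0.6004 0.221  0.1855]]
```

View pics/w2.png

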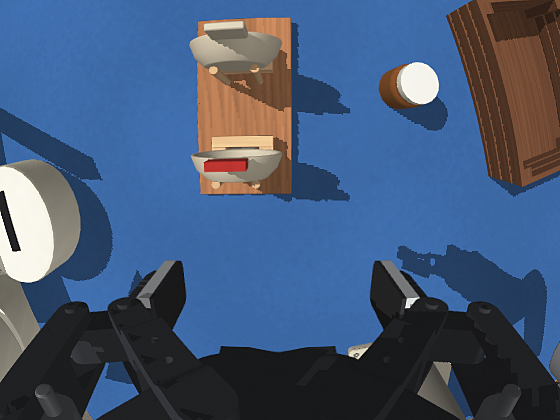

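```bash
python3 go.py 0.4735 0.2233 0.154 -8.8 | tail -1
python3 -m jog '[{"hand":0,"dx":0.168,"dy":-0.216,"dz":0.2,"spin":0},{"hand":0,"dx":0.168,"dy":-0.216,"dz":0.2,"spin":0},{"hand":0,"dx":0.168,"dy":-0.216,"dz":0.5,"spin":0},{"hand":0,"dx":0.168,"dy":-0.216,"dz":0.67,"spin":0},{"hand":0.3,"dx":0.168,"dy":-0.216,"dz":0.67,"spin":0},{"hand":1,"dx":0.168,"dy":-0.216,"dz":0.67,"spin":0},{"hand":1,"dx":0.168,"dy":-0.216,"dz":0.67,"spin":0},{"hand":1,"dx":0.168,"dy":-0.216,"dz":0.67,"spin":0},{"hand":1,"dx":0.168,"dy":-0.216,"dz":0.67,"spin":0},{"hand":1,"dx":0.168,"dy":-0.216,"dz":0.67,"spin":0}]' 60
```

```text
d units [ 0.168 -0.229  0.677] spin units 0.002895996970159508
time_s: 4.78
ee_pos: [0.4731, 0.221, 0.1561]
ee_rot: [-0.0, 0.997, -0.076, 0.0]
wrist_force: [0.6, -0.2, -1.0]
finger_gap: 0.0003
gripper_force: 0.0
```

Run:
```python
from h import *
a,_=viewer.capture("scene"); b,_=viewer.capture("wrist")
out=np.vstack([cv2.resize(a[80:260,230:470],(640,300)),cv2.resize(b[200:420,140:420],(640,300))[:300]])
cv2.imwrite("pics/c3.png",out); print(monitor.sense())
```

```text
{'time_s': 4.875, 'qpos': array([ 3.38791078e-01, -5.48817829e-02,  1.76260270e+00, -1.11493830e-05,
        1.43394804e+00,  2.06221193e+00]), 'joint_velocities': array([-0.00016244,  0.00162278,  0.00229733,  0.00070448,  0.00028629,
        0.00195838]), 'joint_efforts': array([-5.86762952e-03, -4.64102232e+01, -4.92701805e+01, -6.62647781e-04,
        1.46678733e-03, -7.44488989e-04]), 'ee_pos': array([0.47298882, 0.22095165, 0.15588331]), 'ee_rot': array([ 2.04398061e-05,  9.97089689e-01, -7.62374593e-02, -3.26851254e-05]), 'wrist_force': array([ 0.10308224, -0.29982555, -0.28900928]), 'torque': array([-0.02872488,  0.0351055 ,  0.00564434]), 'gripper_force': 0.0, 'finger_gap': -0.00013359929740536843}
```

View pics/c3.png

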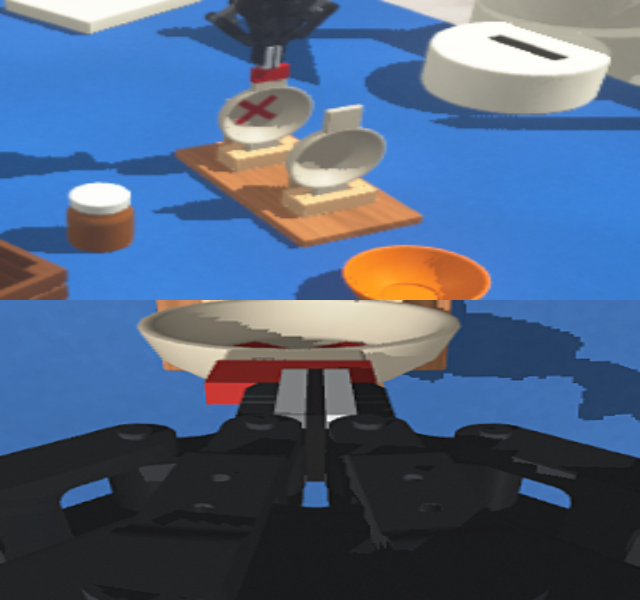

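The fingers are shut on the robot side of the red ear (top half 270,72; in the wrist view the ear is at 290,375, ahead of the fingers). Before moving anything I'll measure where the ear is now relative to the TCP.

Run:
```python
from h import *
np.set_printoptions(precision=4,suppress=True)
for cam in("wrist","scene","top"):
    im,P=cloud(cam); b,g,r=[im[...,i].astype(int) for i in range(3)]
    m=(r>110)&(g<70)&(b<70)&(abs(P[...,0]-.475)<.06)&(abs(P[...,1]-.22)<.06)&(P[...,2]>.14)
    E=P[m]; print(cam,len(E), np.percentile(E,[3,50,97],0).round(4) if len(E) else "")
    k=(im.max(-1)<70)&(abs(P[...,0]-.475)<.06)&(abs(P[...,1]-.22)<.06)&(P[...,2]>.14)&(P[...,2]<.2)
    E=P[k]; print("  dark fingers",len(E), np.percentile(E,[3,50,97],0).round(4) if len(E) else "")
    print("  ear net",[(round(q["score"],2),tw(q["xyz"],cam).round(4)) for q in finder.place_of("reject_dish_ear",cam)[:2]])
```

```text
wrist 893 [[0.4719 0.2091 0.1641]
 [0.478  0.2337 0.1767]
 [0.48   0.2414 0.1859]]
  dark fingers 211 [[0.4753 0.2054 0.1856]
 [0.4812 0.2169 0.1969]
 [0.4843 0.23   0.1999]]
  ear net [(0.6, array([0.475 , 0.222 , 0.1781]))]
scene 88 [[0.4683 0.2095 0.1627]
 [0.4767 0.2262 0.1719]
 [0.4815 0.2424 0.1839]]
  dark fingers 11 [[0.4658 0.2072 0.1937]
 [0.4757 0.2117 0.1979]
 [0.4783 0.2138 0.1995]]
  ear net [(0.84, array([0.472 , 0.2315, 0.1776]))]
top 0 
  dark fingers 0 
  ear net []
```

Run:
```python
from h import *
np.set_printoptions(precision=3,suppress=True)
im,P=cloud("wrist"); print(viewer.get_calibration("wrist")["cam_to_world"])
for u in (240,255,267,277,288,298):
    print("col",u)
    for v in range(240,290,4): print("  ",v,im[v,u],P[v,u])
```

```text
[[-0.152 -0.954 -0.26   0.539]
 [-0.988  0.146  0.039  0.209]
 [ 0.     0.263 -0.965  0.329]
 [ 0.     0.     0.     1.   ]]
col 240
   240 [110 126 134] [0.479 0.239 0.155]
   244 [ 55  64 115] [0.48  0.238 0.165]
   248 [ 30  33 113] [0.48  0.238 0.169]
   252 [ 31  34 115] [0.479 0.237 0.174]
   256 [ 32  34 116] [0.479 0.237 0.179]
   260 [ 37  40 136] [0.479 0.236 0.184]
   264 [ 53  58 199] [0.477 0.237 0.185]
   268 [ 52  57 199] [0.475 0.237 0.185]
   272 [ 52  57 199] [0.473 0.238 0.185]
   276 [ 88  71 165] [nan nan nan]
   280 [177 113  66] [0.379 0.276 0.001]
   284 [179 114  66] [0.374 0.277 0.002]
   288 [19 25 30] [0.487 0.23  0.229]
col 255
   240 [111 126 133] [0.478 0.231 0.156]
   244 [ 41  46 107] [0.479 0.23  0.164]
   248 [ 31  34 114] [0.479 0.23  0.17 ]
   252 [ 32  34 114] [0.478 0.23  0.175]
   256 [ 30  34 114] [0.478 0.229 0.181]
   260 [34 33 78] [0.478 0.229 0.185]
   264 [38 35 34] [0.482 0.227 0.199]
   268 [37 35 33] [0.482 0.227 0.202]
   272 [35 33 32] [0.481 0.227 0.205]
   276 [34 32 31] [0.481 0.227 0.21 ]
   280 [38 35 34] [0.482 0.226 0.214]
  
[... 1468 characters left out ...]
27 126 124] [0.484 0.213 0.215]
   276 [128 127 125] [0.483 0.213 0.216]
   280 [128 127 125] [0.484 0.213 0.222]
   284 [199 199 195] [0.483 0.213 0.224]
   288 [33 30 30] [0.484 0.213 0.229]
col 298
   240 [79 89 96] [0.474 0.207 0.156]
   244 [ 47  53 110] [0.475 0.207 0.164]
   248 [ 30  32 111] [0.475 0.207 0.169]
   252 [22 24 77] [0.475 0.208 0.174]
   256 [24 25 80] [0.475 0.208 0.181]
   260 [23 25 56] [0.474 0.208 0.183]
   264 [29 27 26] [0.479 0.209 0.198]
   268 [27 26 25] [0.479 0.209 0.202]
   272 [27 25 24] [0.479 0.209 0.206]
   276 [27 27 25] [0.478 0.209 0.209]
   280 [28 26 25] [0.479 0.21  0.214]
   284 [37 35 33] [0.485 0.21  0.227]
   288 [38 35 34] [0.486 0.21  0.233]
```

The wrist depth shows the shut fingertips at z≈0.190, just above the ear top (0.186), while the reported TCP is z=0.156. So the fingers closed over the ear: the true tips are about 34 mm higher than reported and about 5 mm off in y. I'll open, go down part way and check again.

```bash
cat > tips.py <<'E'
from h import *
np.set_printoptions(precision=4,suppress=True)
p,M=tool(); im,P=cloud("wrist"); L=(P-p)@M   # tool coords
m=(abs(L[...,1])<.075)&(abs(L[...,0])<.03)&(im.max(-1).astype(int)-im.min(-1)<25)&(L[...,2]>-.075)&(L[...,2]<.02)
for s,n in((1,"+y"),(-1,"-y")):
    E=L[m&(L[...,1]*s>0)]
    if len(E): 
        t=E[E[:,2]>np.percentile(E[:,2],97)-.004]; print(n,"tip tool coords",t.mean(0),"max z",np.percentile(E[:,2],99), "y range",np.percentile(E[:,1],[2,98]))
print(p,monitor.sense()["finger_gap"],monitor.sense()["wrist_force"])
E
python3 -m jog '[{"hand":0,"dx":0,"dy":0,"dz":0,"spin":0},{"hand":0,"dx":0.01,"dy":-0.037,"dz":0,"spin":0},{"hand":0,"dx":0.01,"dy":-0.037,"dz":0,"spin":0},{"hand":0,"dx":0.01,"dy":-0.037,"dz":0,"spin":0}]'
python3 tips.py
```

```text
time_s: 5.72
ee_pos: [0.4761, 0.228, 0.1558]
ee_rot: [0.0, 0.997, -0.076, -0.0]
wrist_force: [0.7, 0.0, 0.1]
finger_gap: 0.0722
gripper_force: 0.0
+y tip tool coords [-0.0064  0.0321  0.0162] max z 0.018964736503543966 y range [0.0036 0.0508]
-y tip tool coords [ 0.002  -0.011   0.0079] max z 0.013160393890771085 y range [-0.0465 -0.003 ]
[0.4761 0.228  0.1558] 0.07891007187367878 [ 0.6805 -0.7643 -1.1198]
```

```bash
python3 -m jog '[{"hand":0,"dx":0,"dy":0,"dz":0.1,"spin":0},{"hand":0,"dx":0,"dy":0,"dz":0.1,"spin":0}]'
python3 - <<'E'
from h import *
np.set_printoptions(precision=3,suppress=True)
im,P=cloud("wrist"); k=(im.max(-1)<70)&(abs(P[...,0]-.48)<.03)&(P[...,2]>.10)&(P[...,2]<.25)
for y0,y1 in((.16,.215),(.24,.29)):
    E=P[k&(P[...,1]>y0)&(P[...,1]<y1)]; E=E[E[:,2]<np.percentile(E[:,2],5)]; print(E.min(0),E.mean(0),E.max(0))
b=cv2.resize(im[130:400,100:460],(640,480)); cv2.imwrite("pics/c4.png",b)
E
```

```text
time_s: 6.02
ee_pos: [0.4749, 0.2274, 0.1343]
ee_rot: [0.001, 0.997, -0.076, -0.002]
wrist_force: [-0.4, -1.1, -0.8]
finger_gap: 0.0854
gripper_force: 0.0
[0.458 0.169 0.179] [0.471 0.182 0.187] [0.481 0.185 0.192]
[0.471 0.265 0.179] [0.484 0.268 0.186] [0.494 0.28  0.192]
```

View pics/c4.png

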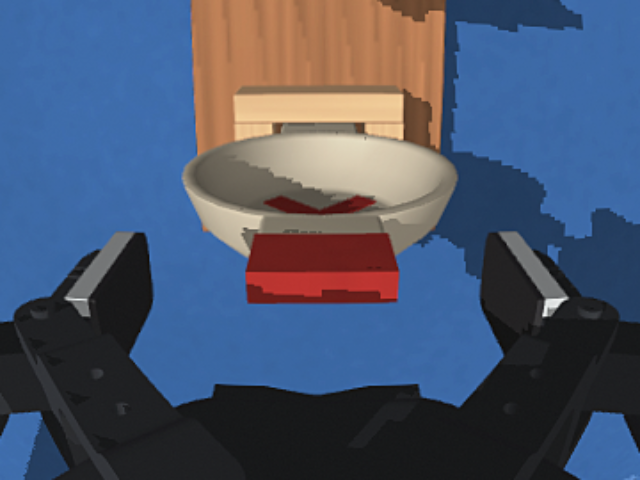

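The ear (247–398, y≈270) is centred between the open pads (150 and 485), whose tips are at z≈0.18. That confirms the 34 mm tip offset. I'll go down 18 mm more and close.

```bash
python3 -m jog '[{"hand":0,"dx":0,"dy":-0.005,"dz":0.09,"spin":0},{"hand":0,"dx":0,"dy":-0.005,"dz":0.09,"spin":0},{"hand":1,"dx":0,"dy":-0.005,"dz":0.09,"spin":0},{"hand":1,"dx":0,"dy":-0.005,"dz":0.09,"spin":0},{"hand":1,"dx":0,"dy":-0.005,"dz":0.09,"spin":0},{"hand":1,"dx":0,"dy":-0.005,"dz":0.09,"spin":0}]' 60
```

```text
time_s: 6.82
ee_pos: [0.4767, 0.2287, 0.1186]
ee_rot: [0.0, 0.997, -0.076, 0.0]
wrist_force: [0.5, -2.5, 3.8]
finger_gap: 0.035
gripper_force: 59.7
```

```bash
python3 -m jog '[{"hand":1,"dx":0,"dy":0,"dz":-0.2,"spin":0},{"hand":1,"dx":0,"dy":0,"dz":-0.45,"spin":0},{"hand":1,"dx":0,"dy":0,"dz":-0.7,"spin":0},{"hand":1,"dx":0,"dy":0,"dz":-0.7,"spin":0}]'
python3 go.py 0.59 -0.22 0.26 10.5
```

```text
time_s: 7.32
ee_pos: [0.4787, 0.23, 0.2632]
ee_rot: [-0.002, 0.997, -0.076, 0.004]
wrist_force: [0.7, 0.1, -2.5]
finger_gap: 0.0347
gripper_force: 62.3
t 7.325 tcp [0.4787 0.23   0.2632] yaw -8.75 zaxis [ 0.008  0.003 -1.   ] q6 2.07 gap 0.0347
d units [0.892 2.139 0.013] spin units -0.4277078549429916
```

```bash
python3 -m jog '[{"hand":1,"dx":0.1,"dy":0.15,"dz":0,"spin":0},{"hand":1,"dx":0.2,"dy":0.4,"dz":0,"spin":0},{"hand":1,"dx":0.3,"dy":0.65,"dz":0,"spin":0},{"hand":1,"dx":0.4,"dy":0.85,"dz":0,"spin":0},{"hand":1,"dx":0.45,"dy":1,"dz":0,"spin":0}]'
python3 -m jog '[{"hand":1,"dx":0.1,"dy":0.2,"dz":0,"spin":0},{"hand":1,"dx":0.2,"dy":0.45,"dz":0,"spin":-0.1},{"hand":1,"dx":0.3,"dy":0.65,"dz":0,"spin":-0.2},{"hand":1,"dx":0.4,"dy":0.85,"dz":0,"spin":-0.3},{"hand":1,"dx":0.45,"dy":1,"dz":0,"spin":-0.43},{"hand":1,"dx":0.45,"dy":1,"dz":0,"spin":-0.43}]'
python3 go.py 0.59 -0.22 0.13 10.5
```

```text
time_s: 7.95
ee_pos: [0.5345, 0.0157, 0.256]
ee_rot: [0.0, 0.997, -0.077, -0.001]
wrist_force: [0.3, 0.0, -1.4]
finger_gap: 0.0347
gripper_force: 62.1
time_s: 8.7
ee_pos: [0.5926, -0.1958, 0.2554]
ee_rot: [-0.001, 0.996, 0.091, -0.001]
wrist_force: [0.1, 0.6, -2.7]
finger_gap: 0.0352
gripper_force: 62.1
t 8.7 tcp [ 0.5926 -0.1958  0.2554] yaw 10.48 zaxis [-0.003  0.001 -1.   ] q6 0.99 gap 0.0352
d units [-0.033  0.118  0.627] spin units -0.00042105302442160385
```

```bash
python3 -m jog '[{"hand":1,"dx":-0.02,"dy":0.118,"dz":0.1,"spin":0},{"hand":1,"dx":-0.02,"dy":0.118,"dz":0.3,"spin":0},{"hand":1,"dx":-0.02,"dy":0.118,"dz":0.5,"spin":0},{"hand":1,"dx":-0.02,"dy":0.118,"dz":0.66,"spin":0},{"hand":1,"dx":-0.02,"dy":0.118,"dz":0.68,"spin":0},{"hand":1,"dx":-0.02,"dy":0.118,"dz":0.68,"spin":0},{"hand":0,"dx":-0.02,"dy":0.118,"dz":0.68,"spin":0},{"hand":0,"dx":-0.02,"dy":0.118,"dz":0.68,"spin":0},{"hand":0,"dx":-0.02,"dy":0.118,"dz":0.68,"spin":0},{"hand":0,"dx":-0.02,"dy":0.118,"dz":0.68,"spin":0},{"hand":0,"dx":-0.02,"dy":0.118,"dz":0.68,"spin":0}]'
python3 -m jog '[{"hand":0,"dx":0,"dy":0,"dz":-0.2,"spin":0},{"hand":0,"dx":0,"dy":0,"dz":-0.45,"spin":0},{"hand":0,"dx":0,"dy":0,"dz":-0.7,"spin":0},{"hand":0,"dx":0,"dy":0,"dz":-0.85,"spin":0},{"hand":0,"dx":0,"dy":0,"dz":-0.85,"spin":0}]'
python3 - <<'E'
from h import *
a,_=viewer.capture("scene"); cv2.imwrite("pics/s5.png",a)
for n in("reject_dish_mid",):
  for cam in("scene","wrist"):
    if cam=="wrist": viewer.capture(cam)
    print(n,cam,[(round(r["score"],2),tw(r["xyz"],cam).round(4)) for r in finder.place_of(n,cam)[:2]])
E
python3 go.py 0.596 0.208 0.27 -8.8
```

```text
time_s: 10.07
ee_pos: [0.5938, -0.2178, 0.1219]
ee_rot: [0.0, 0.996, 0.092, 0.0]
wrist_force: [-0.1, 0.1, -0.3]
finger_gap: 0.0852
gripper_force: 0.0
time_s: 10.7
ee_pos: [0.5952, -0.2184, 0.2959]
ee_rot: [0.002, 0.996, 0.092, 0.003]
wrist_force: [1.0, 0.2, 0.2]
finger_gap: 0.0853
gripper_force: 0.0
reject_dish_mid scene [(0.76, array([ 0.5059, -0.2345,  0.0294])), (0.72, array([0.5946, 0.2097, 0.1681]))]
reject_dish_mid wrist [(0.9, array([ 0.4981, -0.2329,  0.0316]))]
t 10.9 tcp [ 0.593  -0.2174  0.2896] yaw 10.6 zaxis [-0.003  0.001 -1.   ] q6 0.95 gap 0.0857
d units [ 0.406 -2.088  0.101] spin units 0.43107003242263253
```

View pics/s5.png

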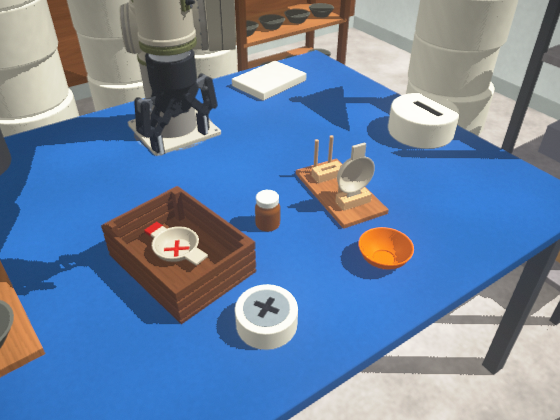

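The reject lies flat in the crate with its hollow up (pixel 175,245), its middle at z≈0.03. The jar, bowl and mould are unmoved. Next is the good dish.

```bash
python3 -m jog '[{"hand":0,"dx":0.2,"dy":-1,"dz":0,"spin":0},{"hand":0,"dx":0.2,"dy":-1,"dz":0,"spin":0},{"hand":0,"dx":0.2,"dy":-1,"dz":0,"spin":0},{"hand":0,"dx":0.2,"dy":-1,"dz":0,"spin":0}]'>/dev/null
python3 -m jog '[{"hand":0,"dx":0.2,"dy":-1,"dz":0,"spin":0.1},{"hand":0,"dx":0.2,"dy":-1,"dz":0,"spin":0.2},{"hand":0,"dx":0.2,"dy":-1,"dz":0,"spin":0.43},{"hand":0,"dx":0.2,"dy":-1,"dz":0,"spin":0.43},{"hand":0,"dx":0.2,"dy":-1,"dz":0,"spin":0.43}]'
python3 go.py 0.598 0.211 0.135 -8.8
cat > fit.py <<'E'
from h import *
np.set_printoptions(precision=4,suppress=True)
im,P=cloud("wrist"); hsv=im.max(-1)
m=(abs(P[...,0]-.597)<.03)&(abs(P[...,1]-.207)<.035)&(P[...,2]>.16)&(P[...,2]<.2)&(hsv>90)
print(np.percentile(P[m],[3,50,97],0)); p,M=tool()
a=P[m]@M; c=(np.percentile(a,2,0)+np.percentile(a,98,0))/2; print("ear centre-TCP in tool axes",c-p@M)
E
python3 fit.py
```

```text
time_s: 12.02
ee_pos: [0.5985, 0.1904, 0.2905]
ee_rot: [0.001, 0.997, -0.075, -0.001]
wrist_force: [1.0, -1.3, 0.1]
finger_gap: 0.0856
gripper_force: 0.0
t 12.025 tcp [0.5985 0.1904 0.2905] yaw -8.55 zaxis [-0.002 -0.001 -1.   ] q6 1.95 gap 0.0856
d units [-0.016 -0.102  0.778] spin units 0.005504157023528933
[[0.5932 0.1879 0.1609]
 [0.5993 0.2036 0.1838]
 [0.6027 0.2201 0.1858]]
ear centre-TCP in tool axes [-0.0031 -0.0149  0.1174]
```

```bash
python3 -m jog '[{"hand":0,"dx":-0.015,"dy":-0.098,"dz":0.2,"spin":0},{"hand":0,"dx":-0.015,"dy":-0.098,"dz":0.4,"spin":0},{"hand":0,"dx":-0.015,"dy":-0.098,"dz":0.6,"spin":0},{"hand":0,"dx":-0.015,"dy":-0.098,"dz":0.8,"spin":0},{"hand":0,"dx":-0.015,"dy":-0.098,"dz":0.86,"spin":0},{"hand":0,"dx":-0.015,"dy":-0.098,"dz":0.86,"spin":0},{"hand":1,"dx":-0.015,"dy":-0.098,"dz":0.86,"spin":0},{"hand":1,"dx":-0.015,"dy":-0.098,"dz":0.86,"spin":0},{"hand":1,"dx":-0.015,"dy":-0.098,"dz":0.86,"spin":0},{"hand":1,"dx":-0.015,"dy":-0.098,"dz":0.86,"spin":0}]' 60
```

```text
time_s: 13.32
ee_pos: [0.5997, 0.2098, 0.1216]
ee_rot: [-0.0, 0.997, -0.076, 0.001]
wrist_force: [-0.8, -2.2, 5.9]
finger_gap: 0.0349
gripper_force: 59.6
```

```bash
python3 -m jog '[{"hand":1,"dx":0,"dy":0,"dz":-0.2,"spin":0},{"hand":1,"dx":0,"dy":0,"dz":-0.45,"spin":0},{"hand":1,"dx":0,"dy":0,"dz":-0.75,"spin":0},{"hand":1,"dx":0,"dy":0,"dz":-0.75,"spin":0},{"hand":1,"dx":0,"dy":0,"dz":-0.75,"spin":0}]'
python3 go.py 0.506 -0.401 0.27 -79.5
```

```text
time_s: 13.95
ee_pos: [0.5986, 0.2101, 0.2693]
ee_rot: [0.0, 0.997, -0.076, -0.0]
wrist_force: [0.3, -0.8, -2.6]
finger_gap: 0.0351
gripper_force: 64.0
t 13.95 tcp [0.5986 0.2101 0.2693] yaw -8.74 zaxis [-0. -0. -1.] q6 1.98 gap 0.0351
d units [ 6.00e-03  3.09e+00 -3.00e-03] spin units 1.5725464166177852
```

```bash
python3 -m jog '[{"hand":1,"dx":0,"dy":0.15,"dz":0,"spin":0},{"hand":1,"dx":0,"dy":0.4,"dz":0,"spin":0},{"hand":1,"dx":0,"dy":0.65,"dz":0,"spin":0},{"hand":1,"dx":0,"dy":0.9,"dz":0,"spin":0},{"hand":1,"dx":0,"dy":1,"dz":0,"spin":0}]' | head -2
python3 -m jog '[{"hand":1,"dx":0,"dy":0.2,"dz":0,"spin":0},{"hand":1,"dx":0,"dy":0.45,"dz":0,"spin":0},{"hand":1,"dx":0,"dy":0.7,"dz":0,"spin":0},{"hand":1,"dx":0,"dy":0.9,"dz":0,"spin":0},{"hand":1,"dx":0,"dy":1,"dz":0,"spin":0}]'|head -2
python3 -m jog '[{"hand":1,"dx":0,"dy":0.2,"dz":0,"spin":0.1},{"hand":1,"dx":0,"dy":0.45,"dz":0,"spin":0.3},{"hand":1,"dx":0,"dy":0.7,"dz":0,"spin":0.5},{"hand":1,"dx":0,"dy":0.9,"dz":0,"spin":0.7},{"hand":1,"dx":0,"dy":1,"dz":0,"spin":0.9},{"hand":1,"dx":0,"dy":1,"dz":0,"spin":1}]'
python3 go.py 0.506 -0.401 0.27 -79.5
```

```text
time_s: 14.58
ee_pos: [0.5667, 0.01, 0.2671]
time_s: 15.2
ee_pos: [0.537, -0.1865, 0.2679]
time_s: 15.95
ee_pos: [0.5072, -0.3835, 0.2679]
ee_rot: [-0.001, 0.891, -0.454, -0.001]
wrist_force: [-0.2, 1.6, -2.5]
finger_gap: 0.0346
gripper_force: 64.1
t 15.95 tcp [ 0.5072 -0.3835  0.2679] yaw -54.04 zaxis [-0.002  0.002 -1.   ] q6 1.79 gap 0.0346
d units [ 0.067  0.056 -0.011] spin units 0.565763346800486
```

```bash
python3 -m jog '[{"hand":1,"dx":0.067,"dy":0.056,"dz":0,"spin":0.2},{"hand":1,"dx":0.067,"dy":0.056,"dz":0,"spin":0.4},{"hand":1,"dx":0.067,"dy":0.056,"dz":0,"spin":0.565},{"hand":1,"dx":0.067,"dy":0.056,"dz":0,"spin":0.565},{"hand":1,"dx":0.067,"dy":0.056,"dz":0,"spin":0.565}]'
python3 go.py 0.506 -0.401 0.184 -79.5
cat > dish.py <<'E'
import sys; from h import *
np.set_printoptions(precision=4,suppress=True)
for cam in("scene","top"):
    im,P=cloud(cam)
    if cam=="scene" and len(sys.argv)>1: cv2.imwrite(sys.argv[1],im)
    p,M=tool(); L=(P-p)@M  # tool coords: x=hollow dir, z down
    m=(abs(L[...,1])<.07)&(abs(L[...,0])<.19)&(P[...,2]>.03)&(L[...,2]>-.06)
    hsv=cv2.cvtColor(im,cv2.COLOR_BGR2HSV); m&=(hsv[...,1]<75)&(hsv[...,2]>90)
    E=L[m]
    if len(E)<50: print(cam,len(E)); continue
    lo=E[E[:,2]>np.percentile(E[:,2],97)].mean(0); print(cam,len(E),"lowest (tool)",lo,"world z",p[2]-lo[2])
    b=E[(abs(E[:,1])<.014)]
    print("   xrange",np.percentile(E[:,0],[2,98]),"yrange",np.percentile(E[:,1],[2,98]))
    print("   net mid",[(round(r["score"],2),((tw(r["xyz"],cam)-p)@M).round(4),tw(r["xyz"],cam).round(3)) for r in finder.place_of("good_dish_mid",cam)[:2]])
    print("   net ear",[(round(r["score"],2),((tw(r["xyz"],cam)-p)@M).round(4),tw(r["xyz"],cam).round(3)) for r in finder.place_of("good_dish_ear",cam)[:1]])
    print("   net origin",[(round(r["score"],2),((tw(r["xyz"],cam)-p)@M).round(4),tw(r["xyz"],cam).round(3)) for r in finder.place_of("good_dish",cam)[:1]])
E
python3 dish.py pics/s6.png
```

```text
time_s: 16.58
ee_pos: [0.5067, -0.3998, 0.2691]
ee_rot: [-0.0, 0.772, -0.636, -0.001]
wrist_force: [0.1, 0.6, -2.6]
finger_gap: 0.0346
gripper_force: 64.0
t 16.575 tcp [ 0.5067 -0.3998  0.2691] yaw -78.97 zaxis [-0.001  0.001 -1.   ] q6 2.2 gap 0.0346
d units [0.006 0.004 0.426] spin units 0.011852586321216071
scene 1934 lowest (tool) [-0.1516 -0.0028  0.2377] world z 0.031628035208106975
   xrange [-0.1739  0.1866] yrange [-0.0506  0.0449]
   net mid [(0.67, array([-0.0004, -0.0002,  0.0228]), array([ 0.507, -0.399,  0.247]))]
   net ear [(0.89, array([-0.0076, -0.0021, -0.0473]), array([ 0.507, -0.392,  0.317]))]
   net origin [(0.88, array([-0.0004, -0.0006,  0.1126]), array([ 0.507, -0.399,  0.157]))]
top 2933 lowest (tool) [-0.147  -0.0122  0.2381] world z 0.03178149875433797
   xrange [-0.174  -0.0001] yrange [-0.0505  0.0423]
   net mid [(0.92, array([ 0.0034, -0.0033,  0.0199]), array([ 0.51 , -0.403,  0.25 ])), (0.6, array([-0.1663, -0.0294,  0.2374]), array([ 0.504, -0.232,  0.032]))]
   net ear [(0.88, array([-0.0016,  0.0034, -0.0504]), array([ 0.503, -0.399,  0.32 ]))]
   net origin [(0.87, array([0.0022, 0.001 , 0.1049]), array([ 0.506, -0.403,  0.165]))]
```

View pics/s6.png

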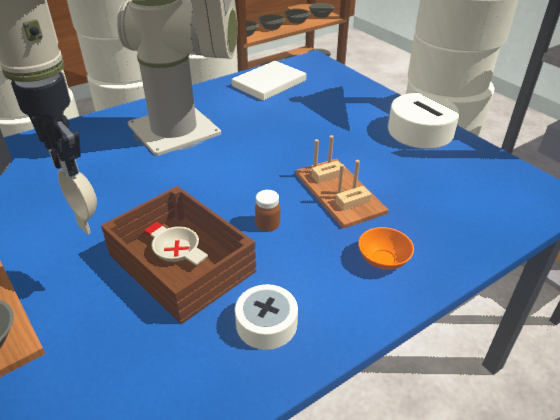

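Held level over clear bench, the dish is at pixel 80,205 with its back to the crate wall and its lower tip at z≈0.162. I'll go down and use the fixed crate rim to swing the lower ear outward in a light grip.

```bash
python3 -m jog '[{"hand":1,"dx":0,"dy":0,"dz":0.15,"spin":0},{"hand":1,"dx":0,"dy":0,"dz":0.3,"spin":0},{"hand":1,"dx":-0.1,"dy":0,"dz":0.425,"spin":0},{"hand":1,"dx":-0.2,"dy":0,"dz":0.425,"spin":0},{"hand":1,"dx":-0.2,"dy":0,"dz":0.425,"spin":0}]'
python3 -m jog '[{"hand":1,"dx":0,"dy":0,"dz":0,"spin":0},{"hand":1,"dx":-0.1,"dy":0,"dz":0,"spin":0},{"hand":1,"dx":-0.18,"dy":0,"dz":0.005,"spin":0},{"hand":1,"dx":-0.265,"dy":0,"dz":0.02,"spin":0},{"hand":1,"dx":-0.31,"dy":0,"dz":0.033,"spin":0},{"hand":1,"dx":-0.355,"dy":0,"dz":0.048,"spin":0},{"hand":1,"dx":-0.355,"dy":0,"dz":0.048,"spin":0}]' 25
python3 dish.py pics/s7.png; python3 go.py .5 -.38 .184 -79.5
```

```text
time_s: 17.6
ee_pos: [0.4988, -0.3601, 0.1847]
ee_rot: [-0.0, 0.771, -0.637, -0.0]
wrist_force: [0.0, -0.7, -2.8]
finger_gap: 0.035
gripper_force: 64.0
time_s: 18.48
ee_pos: [0.4857, -0.291, 0.1755]
ee_rot: [-0.0, 0.771, -0.637, 0.0]
wrist_force: [0.1, -3.7, -0.3]
finger_gap: 0.0346
gripper_force: 62.7
scene 2110 lowest (tool) [-0.0639 -0.004   0.1439] world z 0.031643409620420004
   xrange [-0.1069  0.0592] yrange [-0.0544  0.0453]
   net mid [(0.75, array([ 0.0259, -0.0016,  0.019 ]), array([ 0.492, -0.316,  0.157]))]
   net ear [(0.73, array([-0.006 , -0.0007, -0.047 ]), array([ 0.485, -0.285,  0.223]))]
   net origin [(0.9, array([ 0.0578, -0.0014,  0.0995]), array([ 0.498, -0.348,  0.076]))]
top 1106 lowest (tool) [-0.0489 -0.0281  0.1448] world z 0.030664230366065526
   xrange [-0.1063  0.0463] yrange [-0.0668  0.0401]
   net mid [(0.79, array([ 0.0319, -0.0025,  0.0172]), array([ 0.494, -0.322,  0.158])), (0.49, array([-0.371 , -0.3734,  0.1782]), array([ 0.783,  0.143, -0.003]))]
   net ear [(0.96, array([ 0.0008,  0.0015, -0.0487]), array([ 0.485, -0.293,  0.224]))]
   net origin [(0.89, array([0.0609, 0.0009, 0.0928]), array([ 0.496, -0.351,  0.083]))]
t 18.875 tcp [ 0.4858 -0.2915  0.1754] yaw -79.18 zaxis [ 0.  0. -1.] q6 2.32 gap 0.0351
d units [ 0.448  0.013 -0.043] spin units 0.007110540013679333
```

View pics/s7.png

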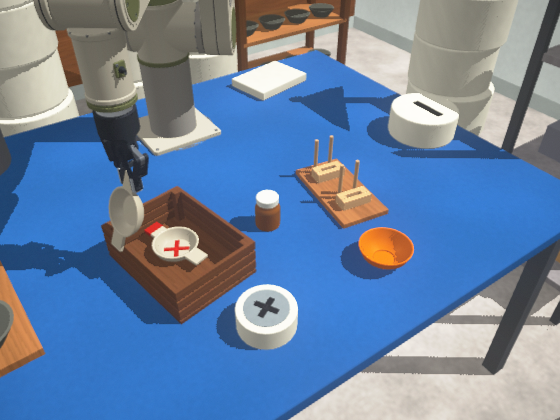

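The dish pivots as planned: lower ear on the crate rim (pixel 118,240), tilt about 23°. Continue to 45°.

```bash
python3 -m jog '[{"hand":1,"dx":-0.045,"dy":0,"dz":0.02,"spin":0},{"hand":1,"dx":-0.085,"dy":0,"dz":0.039,"spin":0},{"hand":1,"dx":-0.125,"dy":0,"dz":0.063,"spin":0},{"hand":1,"dx":-0.165,"dy":0,"dz":0.09,"spin":0},{"hand":1,"dx":-0.2,"dy":0,"dz":0.12,"spin":0},{"hand":1,"dx":-0.243,"dy":0,"dz":0.16,"spin":0},{"hand":1,"dx":-0.243,"dy":0,"dz":0.16,"spin":0}]' 25
python3 -m jog '[{"hand":1,"dx":0,"dy":0,"dz":0,"spin":0},{"hand":1,"dx":0,"dy":0,"dz":0,"spin":0}]' 110
python3 dish.py
```

```text
time_s: 19.75
ee_pos: [0.4762, -0.2426, 0.1424]
ee_rot: [-0.0, 0.771, -0.637, -0.001]
wrist_force: [-0.4, -0.7, 2.2]
finger_gap: 0.035
gripper_force: 60.7
time_s: 20.0
ee_pos: [0.4765, -0.2437, 0.1433]
ee_rot: [-0.0, 0.771, -0.637, -0.0]
wrist_force: [0.3, -1.8, 1.6]
finger_gap: 0.0337
gripper_force: 109.2
scene 2364 lowest (tool) [-0.0153 -0.0072  0.1117] world z 0.03153230449199487
   xrange [-0.0575  0.1095] yrange [-0.0555  0.0449]
   net mid [(0.93, array([ 0.0518, -0.0026,  0.0042]), array([ 0.489, -0.294,  0.139]))]
   net ear [(0.76, array([-0.0047,  0.0016, -0.0476]), array([ 0.474, -0.239,  0.191]))]
   net origin [(0.82, array([ 0.1132, -0.0051,  0.064 ]), array([ 0.503, -0.354,  0.079]))]
top 649 lowest (tool) [-0.001  -0.0165  0.1129] world z 0.030339871570811805
   xrange [-0.0588  0.0736] yrange [-0.0681  0.0322]
   net mid []
   net ear [(0.55, array([ 0.0015,  0.0022, -0.0492]), array([ 0.475, -0.246,  0.192]))]
   net origin []
```

```bash
python3 -m jog '[{"hand":1,"dx":0,"dy":0,"dz":-0.05,"spin":0},{"hand":1,"dx":0,"dy":0,"dz":-0.15,"spin":0},{"hand":1,"dx":0,"dy":0,"dz":-0.3,"spin":0},{"hand":1,"dx":0,"dy":0,"dz":-0.45,"spin":0},{"hand":1,"dx":0,"dy":0,"dz":-0.6,"spin":0},{"hand":1,"dx":0,"dy":0,"dz":-0.72,"spin":0},{"hand":1,"dx":0,"dy":0,"dz":-0.8,"spin":0},{"hand":1,"dx":0,"dy":0,"dz":-0.8,"spin":0},{"hand":1,"dx":0,"dy":0,"dz":-0.8,"spin":0},{"hand":1,"dx":0,"dy":0,"dz":-0.8,"spin":0}]'
python3 dish.py pics/s8.png
```

```text
time_s: 21.65
ee_pos: [0.4759, -0.2433, 0.3018]
ee_rot: [0.0, 0.771, -0.637, -0.001]
wrist_force: [0.1, -0.8, -3.5]
finger_gap: 0.0339
gripper_force: 109.8
scene 2692 lowest (tool) [-0.0203 -0.0106  0.2705] world z 0.031473158086319786
   xrange [-0.0558  0.1067] yrange [-0.0526  0.0443]
   net mid [(0.58, array([ 0.0533, -0.0005,  0.0041]), array([ 0.486, -0.296,  0.298])), (0.57, array([-0.0218, -0.1126,  0.2705]), array([ 0.582, -0.2  ,  0.031]))]
   net ear [(0.94, array([-0.0026,  0.0007, -0.0455]), array([ 0.475, -0.241,  0.348]))]
   net origin [(0.72, array([-0.321 , -0.369 ,  0.3004]), array([0.778, 0.142, 0.001]))]
top 838 lowest (tool) [ 0.0031 -0.0261  0.2722] world z 0.030661068526620927
   xrange [-0.058   0.0396] yrange [-0.067   0.0315]
   net mid []
   net ear [(0.5, array([ 0.0032, -0.0009, -0.0505]), array([ 0.478, -0.247,  0.353]))]
   net origin [(0.31, array([ 0.0013, -0.062 ,  0.3068]), array([ 0.537, -0.233, -0.004]))]
```

View pics/s8.png

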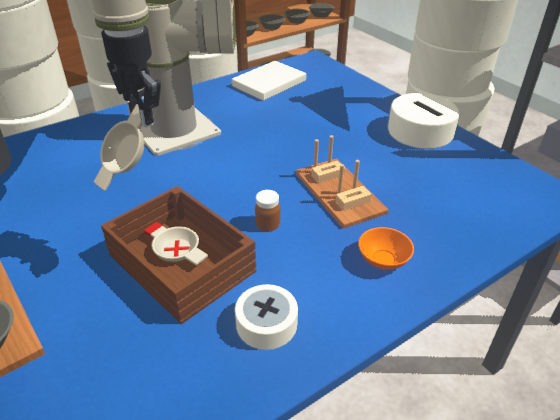

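The dish hangs freely at pixel 120,145, hollow half upward, nothing touching it, and the bystanders are in place. One check on the angle and on creep.

```bash
cat > ang.py <<'E'
from h import *
im,P=cloud("scene"); p,M=tool(); L=(P-p)@M
hsv=cv2.cvtColor(im,cv2.COLOR_BGR2HSV)
m=(hsv[...,1]<75)&(hsv[...,2]>90)&(abs(L[...,1])<.06)&(L[...,2]<.09)&(L[...,2]>-.06)&(L[...,0]>-.02)&(L[...,0]<.15)
E=L[m]; u=(E-[0,0,-.054])@np.array([.707,0,.707])   # distance along dish
low=E[(u>.128)&(u<.152)&(abs(E[:,1])<.015)]   # lower ear front face
n=np.linalg.svd(low-low.mean(0))[2][2]; n*=np.sign(n[0]); print("ear plane elevation",np.degrees(np.arcsin(-n[2])),len(low),"rms",((low-low.mean(0))@n).std())
c=low.mean(0)-[0,0,-.054]; print("line from grip",np.degrees(np.arctan2(c[0],c[2])))
E
python3 ang.py
python3 -m jog '[{"hand":1,"dx":0,"dy":0,"dz":0,"spin":0},{"hand":1,"dx":0,"dy":0,"dz":0,"spin":0},{"hand":1,"dx":0,"dy":0,"dz":0,"spin":0},{"hand":1,"dx":0,"dy":0,"dz":0,"spin":0},{"hand":1,"dx":0,"dy":0,"dz":0,"spin":0},{"hand":1,"dx":0,"dy":0,"dz":0,"spin":0},{"hand":1,"dx":0,"dy":0,"dz":0,"spin":0},{"hand":1,"dx":0,"dy":0,"dz":0,"spin":0}]'
python3 ang.py
```

```text
ear plane elevation 44.540136345392376 136 rms 0.0010448534829245754
line from grip 44.58753190473235
time_s: 23.1
ee_pos: [0.4765, -0.2437, 0.3033]
ee_rot: [0.0, 0.771, -0.637, 0.0]
wrist_force: [-0.1, -0.3, -3.2]
finger_gap: 0.0337
gripper_force: 109.8
ear plane elevation 44.193199446280175 138 rms 0.001180861784517365
line from grip 44.68619253181633
```

It is at about 44.5° with no creep, and its middle is at z≈0.30. Handing in.

```bash
python3 -c "
from workcell import ctrl; print(ctrl.close_job())"
```

```text
the job is handed in; nothing more can be done
None
```

I handed the job in after about 23 s of robot time: the reject lies in the crate, and the gripper holds the good dish steady, tipped back about 45° with its middle about 30 cm up and the jar, bowl and mould undisturbed.

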